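Zero the bench comparator on its master and put the spacer in

TASK

The master block stands between the jaws of the bench comparator: press the comparator's zero button right down and let it come up, then lift the master out and stand it upright on the cork pad. Then take the short slotted spacer (as long as the master; not the long one) from the black mat and lower it between the jaws in the master's place, a little clear of the fixed jaw, upright and fully down on the base, and let go: the sprung jaw pushes it home. The zero button must not be pressed once the master has left the jaws.

Things in the scene. Friction and masses are not known exactly. Their poses are not given: they have to be found in the camera images.
- nest (a point): Spot on the comparator's fixed grey base plate (130 mm wide in y) above which a 50 mm block is lowered, its length along x. x runs from fixed to sprung jaw. Jaw faces: fixed x=-31 mm, 42 mm high; sprung x=+14 empty, up to +35 when pushed (3 to 4 N), face sloping back from 14 mm up to x=+36 at 48 mm: a block lowered here pushes it aside and, let go, is pushed 6 mm to the fixed jaw.
- zero_top (a point): Centre of the top of the zero button: a round black cap, 30 mm across, pressed straight down. It is on top of the white indicator box (46 mm high, from x=56 to 136 mm of the nest frame), 112 mm along the nest's x.
- zero (a joint): Zero button: 0 m up, 0.006 m fully down; about 5 N holds it fully down. Springs back.
- master_mid (a point): Centre of the master, a plain solid steel block 50 x 24 x 50 mm (x, y, z; 25 mm up), about 0.4 kg, no slot. It starts upright between the jaws at about x=-6 mm of the nest, its x along the nest's x. Grasp it across its 24 mm width (its y).
- part_mid (a point): Centre (25 mm up) of the spacer to put in: a U-shaped aluminium block 50 x 24 x 50 mm (x, y, z), about 0.14 kg, slot 20 mm wide and 14 mm deep across its top along y. It stands upright somewhere on the 230 mm square black mat; about 12 cm off are a longer slotted spacer (80 mm), a steel bush and a microscope objective. Grasp it across its 24 mm width (y).
- pad_top (a point): Centre of the top face of the cork pad for the master, 90 x 90 mm, 8 mm thick, fixed to the bench.
There are look-alikes about, which are no part of the job. Leave any green or purple look-alike of the part that bears part_mid alone.

How it is judged:
By the outcome, as a careful person would: the job done as asked, in the order asked, and still so for the second after the job is handed in, with the robot touching nothing.
It also fails if it takes over 72 s, if anything falls off the work surface, if the arm or the gripper's body presses on something with over 40 N, if the wrist force passes 120 N, or if a joint passes its speed limit or range.

ROBOT

A 6-joint arm with a two-finger parallel gripper is mounted at the origin on the work surface. World frame = base frame: x ahead of the robot, y to its left, z up, the work surface at z = 0. Lengths are in m, angles in rad, forces in N, time in s.
With the tool pointing down it reaches from about 0.425 to 0.95 m from the base axis. Payload 3.5 kg.
Tool frame: the origin (TCP) lies at the very end of the fingers, on their centre line; the grasp point (between the pads) lies 19 mm behind it; z points along the fingers, y is the direction in which the jaws open and shut (so a half turn about z gives the same grasp; the last joint's range is limited). The gripper opens to 85 mm and grips with 20 to 120 N. Pads are 22 mm wide; open, the fingers measure 114 mm over their backs; the gripper's body (76 mm by 85 mm) begins 54 mm behind the grasp point. The pads swing forward as they close: fully open they stand 13 mm farther back than shut.
Start: joints at [1.188, 0.286, 1.577, -0, 1.279, -0.15], TCP at [0.156, 0.657, 0.231] pointing down, gripper open.
Joint ranges: [-2.77, 2.77], [-0.9, 2.22], [0.21, 2.48], [-1.53, 4.67], [0.24, 2.81], [-2.84, 2.84]. Speed limits (rad/s): [2.79, 2.79, 3.14, 3.14, 3.14, 3.14].

INTERFACE

Orientations are given as [roll, pitch, yaw] about the fixed x, y, z axes, in that order (R = Rz(yaw) Ry(pitch) Rx(roll)).
In Python, from cell import sensors, vision, workorder gives the robot as it stands. The module is installed in compiled form; this text tells all that it offers.
- The arm moves only by the shell command python3 -m creep 'ROWS' [FORCE]. ROWS is JSON, a list of rows, each a list of 7 numbers: the turn, a rotation vector about the tool's x, y, z in degrees, then the shift along the tool's x, y, z in mm, then the opening in per cent of the stroke, from 0 (shut) to 100 (fully open). In form: [[wx, wy, wz, x, y, z, claw], ...]. A call has 1 to 8 rows; each row is the pose to reach, as a shift and turn from the pose commanded when the call began, along the tool's axes at that moment; what a row does not reach only later rows make up. A row lasts 1/12 s, in which the tool goes at most 41.7 mm and 7.16 degrees, less where a joint would pass 70% of its speed; a pose out of reach is approached as far as the arm can. A call with a gripper value outside its range is refused whole. The fingers move at their own pace and stop on an object; FORCE is the grip in N (left out, the last holds). Time passes only in rows, so rows that repeat a pose let the fingers close. It gives the time, the measured TCP pose, the force and the opening at its end, in the units of the state.
- sensors.sense(): the state, without advancing time (a new reading comes with each control period).
- vision.get_image(name): name is "scene" or "top"; returns the picture (480x640x3 uint8, red, green, blue); there is no depth.
- vision.camera_params(name): a dict with "fx", "fy", "cx", "cy" (pixels), "k1" (the pictures are not rectified: a ray, as slopes to the right and down, at radius r is drawn at 1 + k1 r^2 times it, then the intrinsics apply), "rvec" (rotation vector, rad) and "tvec" (3), from world to camera coordinates, as OpenCV has them. Camera axes: x right, y down, z forward; pixel columns grow to the right and rows downward; lengths in m; the calibration is good to about 2 mm. A picture is of the moment at which its call begins. camera_params takes no time and is no camera call.
- workorder.job_done(): hands the job in, once; it reports no verdict.
The state is a dict: "t": time; "joint_pos": joint angles; "qvel": joint speeds; "effort": joint torques, N m; "position": TCP position; "tcp_rot": TCP orientation; "contact_force": force on the tool from outside, world axes, zero at the start; "torque": the same for the moment, N m; "opening": finger opening in m.
Only numpy, scipy, OpenCV 4.12 (cv2) and the standard library are available. Lean on these libraries where they do the work, as an engineer would, in place of code of your own. Each camera call takes 0.05 s, during which the arm holds its last target. There are 200 camera calls.

## Working session

There is one attempt and no reset: what is moved stays moved. The work goes in short steps, Python scripts to look and compute and a shell command to move; the robot and the scene stay as the last step left them, time stands still between calls to the robot, and variables do not carry over. Pictures are saved under pics/ and viewed, about 8 in all and at most 12, crops included, and the job is handed in when it is done.

```bash
mkdir -p pics; cat > h.py <<'E'
import numpy as np, cv2
from cell import sensors, vision, workorder
def snap(name,fn,crop=None,s=1):
    im=vision.get_image(name); cv2.imwrite('pics/raw_'+fn,im[:,:,::-1])
    save(im[:,:,::-1],fn,crop,s)
def save(im,fn,crop=None,s=1):
    if crop: x0,y0,x1,y1=crop; im=im[y0:y1,x0:x1]
    cv2.imwrite('pics/'+fn,cv2.resize(im,None,fx=s,fy=s,interpolation=cv2.INTER_CUBIC))
def cam(n):
    p=vision.camera_params(n); R=cv2.Rodrigues(np.array(p['rvec'],float))[0]; return p,R,np.array(p['tvec'],float).ravel()
def proj(n,X):
    p,R,t=cam(n); K=np.array([[p['fx'],0,p['cx']],[0,p['fy'],p['cy']],[0,0,1.]])
    return cv2.projectPoints(np.atleast_2d(np.array(X,float)),np.array(p['rvec'],float),t,K,np.array([p['k1'],0,0,0.]))[0].reshape(-1,2)
def unproj(n,uv,z):
    p,R,t=cam(n); K=np.array([[p['fx'],0,p['cx']],[0,p['fy'],p['cy']],[0,0,1.]])
    q=cv2.undistortPoints(np.array(uv,float).reshape(-1,1,2),K,np.array([p['k1'],0,0,0.])).reshape(-1,2)
    d=np.c_[q,np.ones(len(q))]@R; c=-R.T@t
    return c+d*((z-c[2])/d[:,2])[:,None]
E
python3 - <<'E'
from h import *
snap('scene','a.png'); snap('top','b.png')
for n in('scene','top'):
    p,R,t=cam(n);print(n,p,-R.T@t)
print(sensors.sense())
E
```

```text
scene {'fx': 516.3997208096583, 'fy': 516.3997208096583, 'cx': 313.48050071331744, 'cy': 238.6036095635031, 'k1': -0.018034484726955728, 'rvec': array([ 2.17970147,  0.94850934, -0.38398403]), 'tvec': array([-0.2795773 , -0.18470972,  1.33410069])} [ 0.97412994 -0.54623237  0.80299866]
top {'fx': 540.2366634449847, 'fy': 540.2366634449847, 'cx': 327.71205153773866, 'cy': 249.80302043351088, 'k1': -0.07327300835126645, 'rvec': array([ 2.13864634, -2.15978181,  0.16144057]), 'tvec': array([-0.04967428,  0.44631616,  1.2181918 ])} [ 0.26615215 -0.04597369  1.26992377]
{'t': 0.1, 'joint_pos': array([ 1.18799674e+00,  2.87139194e-01,  1.57802552e+00,  2.98170542e-05,
        1.27858289e+00, -1.49986094e-01]), 'qvel': array([ 0.00012554, -0.00249405, -0.00287768, -0.00164534,  0.00199111,
       -0.0012015 ]), 'effort': array([ 4.71110652e-04, -4.07299483e+01, -2.93697542e+01, -1.13403255e-04,
        3.38366168e-03,  9.08207056e-07]), 'position': array([0.15546694, 0.65624997, 0.23004682]), 'tcp_rot': array([-3.13946616e+00, -3.50216321e-04,  2.90877017e+00]), 'contact_force': array([ 0.59053097, -0.42714334, -0.25856657]), 'torque': array([-0.02261986,  0.01136462, -0.02880415]), 'opening': 0.08564209794911191}
```

View pics/a.png

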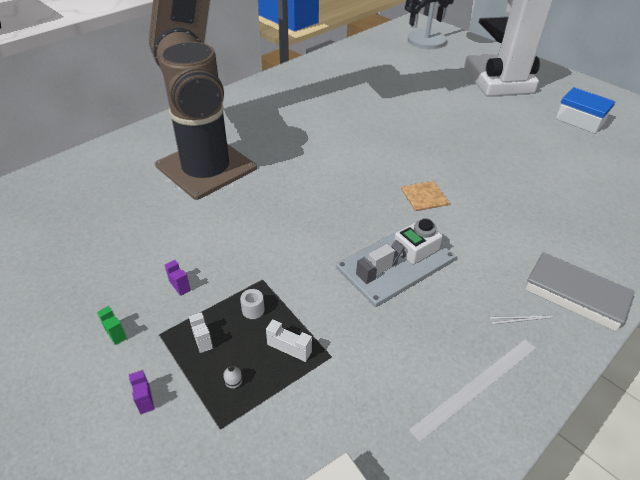

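View pics/b.png

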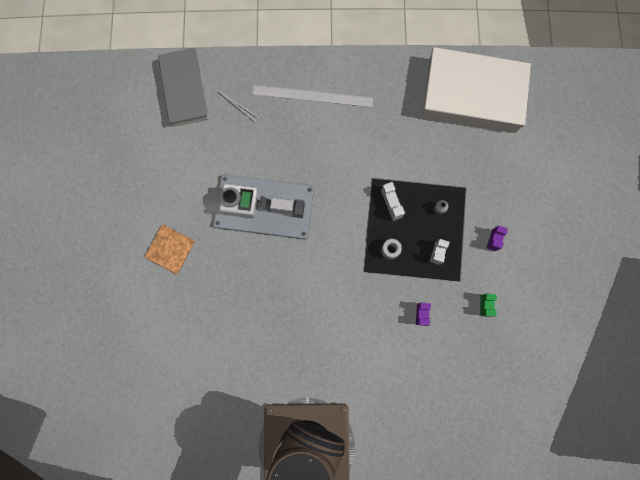

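The top view shows the comparator at about (262,206), with the button at (230,197), the master at (284,205), the cork pad at (170,249) and the short spacer at (440,251). I'll enlarge these next.

```bash
python3 - <<'E'
from h import *
b=cv2.imread('pics/raw_b.png');a=cv2.imread('pics/raw_a.png')
r=lambda im,x,y,w,h,s:cv2.resize(im[y:y+h,x:x+w],None,fx=s,fy=s,interpolation=cv2.INTER_CUBIC)
m=np.vstack([r(b,210,172,110,70,7)])
cv2.imwrite('pics/c.png',m)   # 770x490 origin 210,172 scale 7
n=np.hstack([r(b,425,230,35,40,10),r(b,140,220,60,57,7)[:400]])
cv2.imwrite('pics/d.png',n)  # left origin 425,230 s10; right starts x=350 origin 140,220 s7
cv2.imwrite('pics/e.png',r(a,330,205,135,100,5.9))
E
```

```text
Traceback (most recent call last):
ValueError: all the input array dimensions except for the concatenation axis must match exactly, but along dimension 0, the array at index 0 has size 400 and the array at index 1 has size 399
```

View pics/c.png

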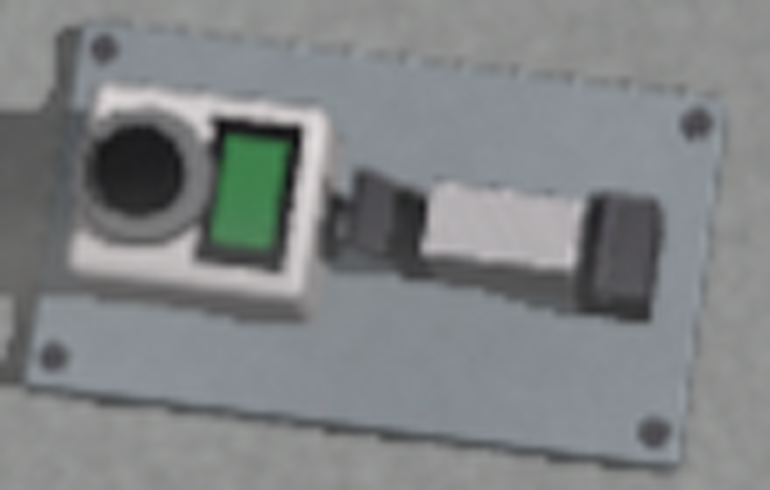

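The crop shows the master's top face with corners at about (430,183), (585,200), (577,268) and (424,250) in crop pixels. The black cap is at (140,168).

```bash
python3 - <<'E'
from h import *
b=cv2.imread('pics/raw_b.png');a=cv2.imread('pics/raw_a.png')
r=lambda im,x,y,w,h,s:cv2.resize(im[y:y+h,x:x+w],None,fx=s,fy=s,interpolation=cv2.INTER_CUBIC)
n=np.hstack([r(b,425,230,35,40,10),r(b,140,220,60,50,8)[:400]])
n=np.hstack([n[:,:800]])
cv2.imwrite('pics/d.png',n[:, :800])  # left origin 425,230 s10; right starts x=350 origin 140,220 s8
cv2.imwrite('pics/e.png',r(a,330,205,135,100,5.9))
E
```

```text
(no output)
```

View pics/d.png

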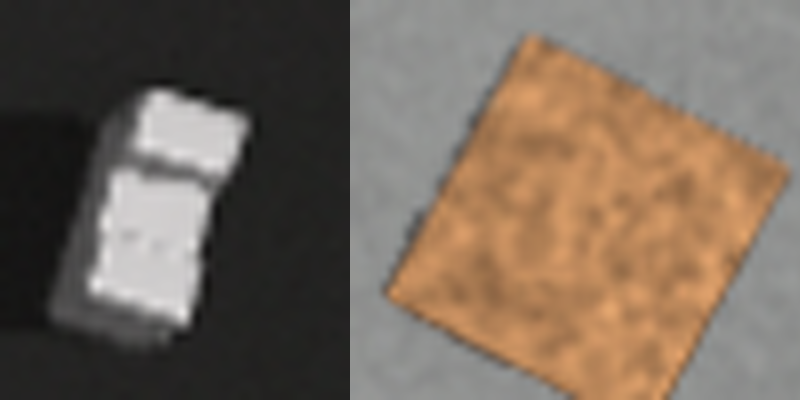

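View pics/e.png

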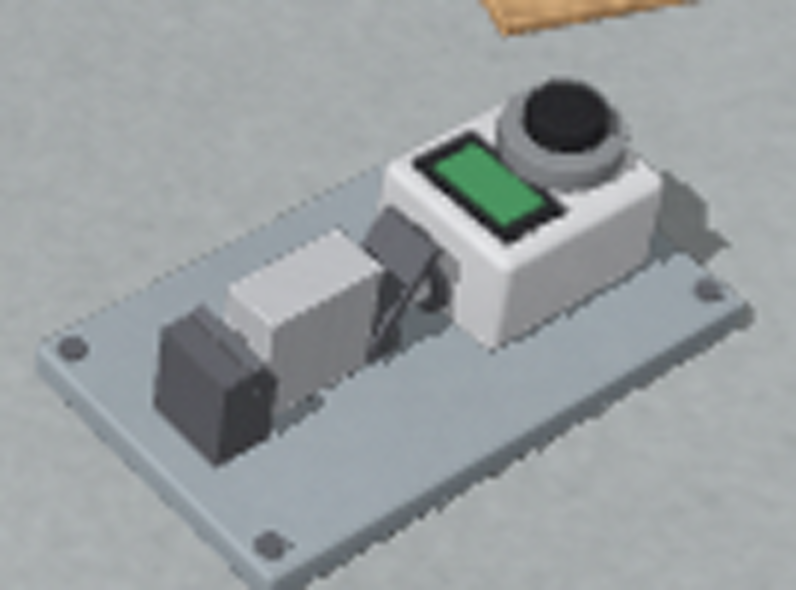

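The crops show the master's top in the scene view at about (230,288), (338,230), (384,262) and (275,325) in crop pixels. In d.png the part's top corners are (150,88), (250,118), (189,326) and (88,292), and the cork corners are (530,35), (790,170) and (386,293).

```bash
cat > fit.py <<'E'
from h import *
from scipy.optimize import least_squares
def f(l,o,s,ox=0): return [((x-ox+.5)/s-.5+o[0],(y+.5)/s-.5+o[1]) for x,y in l]
C=lambda l:f(l,(210,172),7); D=lambda l:f(l,(425,230),10); P=lambda l:f(l,(140,220),8,350); E_=lambda l:f(l,(330,205),5.9)
def box(v,lx,ly):
    x,y,z,th=v; c,s=np.cos(th),np.sin(th)
    q=np.array([[1,1],[-1,1],[-1,-1],[1,-1]])*[lx/2,ly/2]
    return np.c_[q@np.array([[c,s],[-s,c]])+[x,y],np.full(4,z)]
E
python3 - <<'E'
from fit import *
# master: nest x -> +y (image left). corner order (+,+),(-,+),(-,-),(+,-); nest y -> -x world (image down in top)
mt=C([(424,250),(577,268),(585,200),(430,183)])
ms=E_([(338,230),(230,288),(275,325),(384,262)])
print('unproj top z.06',unproj('top',mt,.06))
r=lambda v:np.r_[proj('top',box(v,.05,.024))-mt,proj('scene',box(v,.05,.024))-ms].ravel()
o=least_squares(r,[.45,.1,.06,1.5]);print('master',o.x,np.round(o.fun.reshape(-1,2),1))
pt=D([(150,88),(250,118),(189,326),(88,292)])
print('part',unproj('top',pt,.05),unproj('top',pt,.05).mean(0)); 
q=unproj('top',pt,.05).mean(0); print('in scene',proj('scene',[q]))
pc=unproj('top',P([(530,35),(790,170),(386,293)]),.008);print('pad',pc,(pc[1]+pc[2])/2)
x,y,z,th=o.x
n=np.array([x,y])+.006*np.array([np.cos(th),np.sin(th)]); base=z-.05
bp=n+.112*np.array([np.cos(th),np.sin(th)])
for h in(.046,.056,.062):
  print('btn pred',bp,'seen',unproj('top',C([(140,168)]),base+h), 'scene',unproj('scene',E_([(567,116)]),base+h))
pl=unproj('top',C([(722,97),(678,465),(25,382),(70,25)]),base);print('plate',pl,'base',base)
E
```

```text
unproj top z.06 [[0.54146802 0.07700458 0.06      ]
 [0.53494214 0.02690541 0.06      ]
 [0.55771221 0.02428383 0.06      ]
 [0.56395117 0.07517876 0.06      ]]
master [0.54893344 0.05143428 0.06696166 1.45541589] [[-0.6  0. ]
 [-0.7 -0.3]
 [-0.6 -0.8]
 [-0.2 -0.6]
 [-0.6 -0.8]
 [-0.9 -0.2]
 [-0.5  0.7]
 [-0.3  0.7]]
part [[ 0.46741456 -0.31129     0.05      ]
 [ 0.46022666 -0.33416782  0.05      ]
 [ 0.41224121 -0.31805988  0.05      ]
 [ 0.42030296 -0.29512228  0.05      ]] [ 0.44004635 -0.31465999  0.05      ]
in scene [[197.22409825 325.62016191]]
pad [[0.51556519 0.34109827 0.008     ]
 [0.47389989 0.2616291  0.008     ]
 [0.438161   0.38166404 0.008     ]] [0.45603044 0.32164657 0.008     ]
btn pred [0.56251815 0.1686497 ] seen [[0.56932602 0.17020304 0.06296166]] scene [[0.55737851 0.18536165 0.06296166]]
btn pred [0.56251815 0.1686497 ] seen [[0.56681414 0.16841196 0.07296166]] scene [[0.56301001 0.17547573 0.07296166]]
btn pred [0.56251815 0.1686497 ] seen [[0.56530702 0.16733731 0.07896166]] scene [[0.5663889  0.16954419 0.07896166]]
plate [[ 0.60366236 -0.01994316  0.01696166]
 [ 0.47655407 -0.00441206  0.01696166]
 [ 0.50712965  0.21612937  0.01696166]
 [ 0.63154197  0.20350509  0.01696166]] base 0.01696165989162743
```

```bash
cat > go.py <<'E'
import sys,numpy as np
from scipy.spatial.transform import Rotation as R
from cell import sensors
def go(x,y,z,yaw):
    s=sensors.sense(); A=R.from_euler('xyz',s['tcp_rot']); B=R.from_euler('xyz',[np.pi,0,yaw])
    d=A.inv().apply(np.array([x,y,z])-s['position'])*1000; w=np.degrees((A.inv()*B).as_rotvec())
    print('turn',w.round(1),'shift',d.round(1),'| t',s['t'],'pos',s['position'].round(4),'F',s['contact_force'].round(1),'op',round(s['opening'],4))
go(*map(float,sys.argv[1:]))
E
python3 go.py .565 .169 .11 1.447
```

```text
turn [-0.1  0.1 83.8] shift [-510.9 -379.4  120.7] | t 0.1 pos [0.1555 0.6562 0.23  ] F [ 0.6 -0.4 -0.3] op 0.0856
```

```bash
python3 -m creep '[[0,0,83.8,-511,-379,80,0],[0,0,83.8,-511,-379,80,0],[0,0,83.8,-511,-379,80,0],[0,0,83.8,-511,-379,80,0],[0,0,83.8,-511,-379,80,0],[0,0,83.8,-511,-379,80,0],[0,0,83.8,-511,-379,80,0],[0,0,83.8,-511,-379,80,0]]' 40; python3 go.py .565 .169 .11 1.447
```

```text
t: 0.77
position: [0.3693, 0.4019, 0.1891]
tcp_rot: [-3.141, 0.0, 1.903]
contact_force: [0.2, 0.2, 0.3]
opening: 0.0001
turn [-0.   0.  26.1] shift [-284.   109.1   79.1] | t 0.7667 pos [0.3693 0.4019 0.1891] F [0.2 0.2 0.3] op 0.0001
```

```bash
python3 -m creep '[[0,0,26.1,-284,109,79,0],[0,0,26.1,-284,109,79,0],[0,0,26.1,-284,109,79,0],[0,0,26.1,-284,109,79,0],[0,0,26.1,-284,109,79,0],[0,0,26.1,-284,109,79,0],[0,0,26.1,-284,109,79,0],[0,0,26.1,-284,109,79,0]]'; python3 - <<'E'
from h import *
snap('scene','f.png',(370,180,480,280),6)
E
python3 -m creep '[[0,0,0,0,0,0,0]]'
python3 go.py .565 .169 .11 1.447
```

```text
t: 1.43
position: [0.5672, 0.1685, 0.1091]
tcp_rot: [-3.141, 0.001, 1.451]
contact_force: [-0.0, -0.1, -0.5]
opening: 0.0
t: 1.57
position: [0.566, 0.17, 0.1093]
tcp_rot: [-3.139, 0.001, 1.449]
contact_force: [-0.3, 0.9, 0.3]
opening: 0.0001
turn [-0.1  0.   0.1] shift [-1.1 -0.9 -0.7] | t 1.5667 pos [0.566  0.17   0.1093] F [-0.3  0.9  0.3] op 0.0001
```

View pics/f.png

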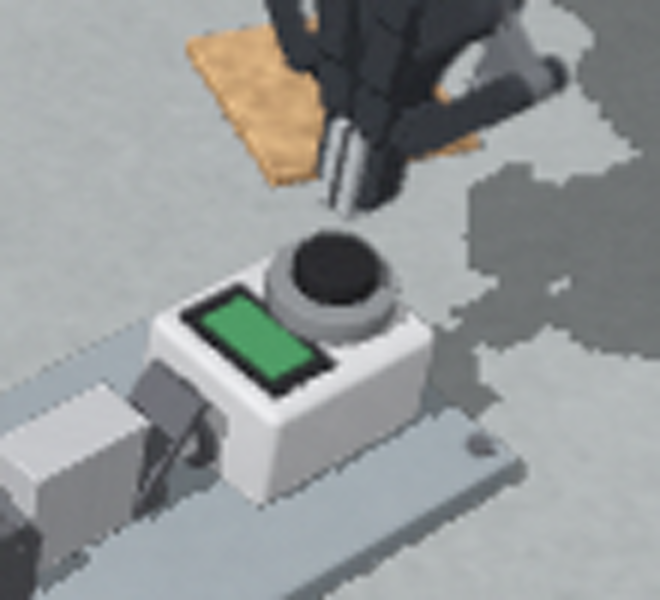

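The shut fingertips are above the cap (tip at crop (345,210), cap at (338,268)) and look well aligned, so I'll press now.

```bash
python3 -m creep '[[0,0,0,-1,-1,8,0],[0,0,0,-1,-1,16,0],[0,0,0,-1,-1,22,0],[0,0,0,-1,-1,24,0],[0,0,0,-1,-1,26,0],[0,0,0,-1,-1,28,0],[0,0,0,-1,-1,28,0]]'; python3 -m creep '[[0,0,0,0,0,2,0],[0,0,0,0,0,2,0]]';python3 -m creep '[[0,0,0,0,0,2,0],[0,0,0,0,0,2,0]]';python3 -m creep '[[0,0,0,0,0,2,0],[0,0,0,0,0,2,0]]'
```

```text
t: 2.15
position: [0.5642, 0.1718, 0.0828]
tcp_rot: [-3.141, -0.0, 1.454]
contact_force: [-1.7, 0.6, 2.5]
opening: -0.0003
t: 2.32
position: [0.5649, 0.1716, 0.0812]
tcp_rot: [3.141, -0.001, 1.453]
contact_force: [-1.3, 1.8, 2.4]
opening: 0.0
t: 2.48
position: [0.5651, 0.1715, 0.0792]
tcp_rot: [3.14, -0.001, 1.453]
contact_force: [-1.9, 1.8, 5.1]
opening: 0.0002
t: 2.65
position: [0.5652, 0.1715, 0.0781]
tcp_rot: [3.141, -0.001, 1.453]
contact_force: [-3.2, 2.2, 7.8]
opening: 0.0002
```

```bash
for i in 1 2; do :; done; python3 -m creep '[[0,0,0,0,0,2,0],[0,0,0,0,0,2,0]]';python3 -m creep '[[0,0,0,0,0,2,0],[0,0,0,0,0,2,0]]'
```

```text
t: 2.82
position: [0.5652, 0.1715, 0.0779]
tcp_rot: [-3.141, -0.0, 1.453]
contact_force: [-7.2, 1.2, 16.8]
opening: 0.0003
t: 2.98
position: [0.5653, 0.1716, 0.0777]
tcp_rot: [-3.141, 0.0, 1.454]
contact_force: [-11.3, 0.8, 24.2]
opening: -0.0
```

The button bottomed out: the force rose from a spring 5–8 N to a stiff 24 N over about 6 mm of travel. I'll lift off and move over the master.

```bash
python3 -m creep '[[0,0,0,0,0,-20,0],[0,0,0,0,0,-50,0],[0,0,0,0,0,-70,0],[0,0,0,0,0,-70,50],[0,0,0,0,0,-70,100],[0,0,0,0,0,-70,100]]'; python3 go.py .549 .051 .11 1.447
```

```text
t: 3.48
position: [0.5638, 0.1707, 0.1411]
tcp_rot: [-3.14, 0.001, 1.453]
contact_force: [0.2, 0.5, 0.7]
opening: 0.036
turn [-0.1  0.1  0.4] shift [-120.6   -0.6   31.2] | t 3.4833 pos [0.5638 0.1707 0.1411] F [0.2 0.5 0.7] op 0.036
```

```bash
python3 -m creep '[[0,0,0,-30,0,0,100],[0,0,0,-70,0,0,100],[0,0,0.4,-105,-1,10,100],[0,0,0.4,-121,-1,25,100],[0,0,0.4,-121,-1,31,100],[0,0,0.4,-121,-1,31,100],[0,0,0.4,-121,-1,31,100]]'; python3 go.py .549 .051 .027 1.447
python3 - <<'E'
from h import *
im=vision.get_image('scene');a=vision.get_image('top')
r=lambda im,x,y,w,h,s:cv2.resize(im[y:y+h,x:x+w,::-1],None,fx=s,fy=s,interpolation=cv2.INTER_CUBIC)
cv2.imwrite('pics/g.png',np.hstack([r(im,330,190,100,120,4),r(a,230,150,100,120,4)]))
E
```

```text
t: 4.07
position: [0.5485, 0.0516, 0.1101]
tcp_rot: [-3.138, -0.0, 1.446]
contact_force: [0.1, 0.6, 0.1]
opening: 0.0858
turn [-0.2 -0.  -0. ] shift [-0.6  0.9 83.1] | t 4.0667 pos [0.5485 0.0516 0.1101] F [0.1 0.6 0.1] op 0.0858
```

View pics/g.png

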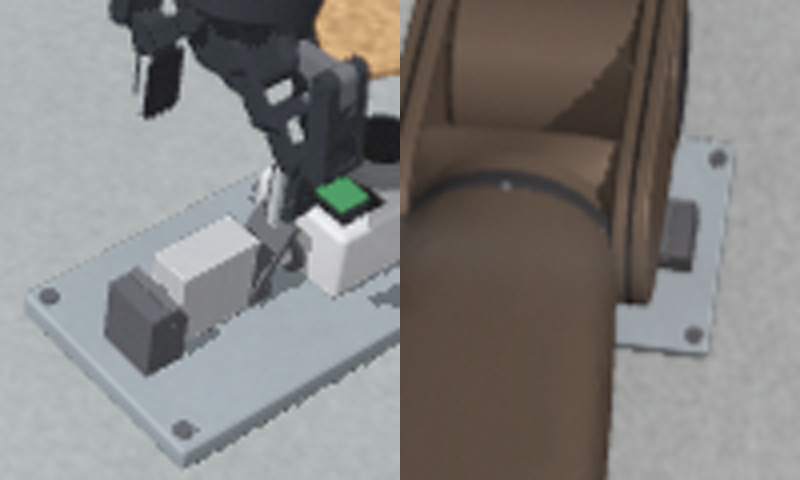

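The fingers straddle the master: near pad at crop (160,90), far pad at (275,195). I'll descend and grip.

```bash
python3 -m creep '[[0,0,0,-0.5,1,20,100],[0,0,0,-0.5,1,42,100],[0,0,0,-0.5,1,62,100],[0,0,0,-0.5,1,76,100],[0,0,0,-0.5,1,83,100],[0,0,0,-0.5,1,83,100]]'; python3 -m creep '[[0,0,0,0,0,0,60],[0,0,0,0,0,0,30],[0,0,0,0,0,0,10],[0,0,0,0,0,0,0],[0,0,0,0,0,0,0],[0,0,0,0,0,0,0],[0,0,0,0,0,0,0]]' 60;  python3 go.py .549 .051 .027 1.447
```

```text
t: 4.67
position: [0.5494, 0.0514, 0.0274]
tcp_rot: [-3.139, 0.0, 1.448]
contact_force: [-0.0, 0.4, -0.2]
opening: 0.0855
t: 5.25
position: [0.5499, 0.0506, 0.0297]
tcp_rot: [-3.14, -0.0, 1.446]
contact_force: [-3.9, 1.1, 5.0]
opening: 0.0235
turn [-0.1 -0.  -0.1] shift [ 0.3 -1.   2.7] | t 5.25 pos [0.5499 0.0506 0.0297] F [-3.9  1.1  5. ] op 0.0235
```

```bash
python3 -m creep '[[0,0,0,0,0,-5,0],[0,0,0,0,0,-15,0],[0,0,0,0,0,-30,0],[0,0,0,0,0,-55,0],[0,0,0,0,0,-85,0],[0,0,0,0,0,-100,0],[0,0,0,0,0,-105,0],[0,0,0,0,0,-105,0]]'; python3 go.py .456 .322 .132 1.447
```

```text
t: 5.92
position: [0.5513, 0.0503, 0.1358]
tcp_rot: [3.138, 0.0, 1.446]
contact_force: [0.4, -1.0, -3.3]
opening: 0.0232
turn [ 0.2  0.  -0. ] shift [ 257.8 -128.3    3.3] | t 5.9167 pos [0.5513 0.0503 0.1358] F [ 0.4 -1.  -3.3] op 0.0232
```

```bash
python3 -m creep '[[0,0,0,20,-10,-2,0],[0,0,0,55,-27,-2,0],[0,0,0,90,-45,-2,0],[0,0,0,125,-62,-2,0],[0,0,0,160,-80,-2,0],[0,0,0,195,-97,-2,0],[0,0,0,225,-112,-2,0],[0,0,0,248,-124,-2,0]]';python3 -m creep '[[0,0,0,10,-5,0,0],[0,0,0,10,-5,0,0],[0,0,0,10,-5,0,0]]'; python3 go.py .456 .322 .034 1.447
```

```text
t: 6.58
position: [0.4554, 0.3136, 0.1334]
tcp_rot: [-3.138, 0.002, 1.448]
contact_force: [0.1, 0.4, -3.3]
opening: 0.0234
t: 6.83
position: [0.4535, 0.322, 0.1341]
tcp_rot: [-3.139, 0.002, 1.448]
contact_force: [0.0, 0.4, -4.0]
opening: 0.0234
turn [-0.1  0.1  0. ] shift [  0.5   2.7 100.1] | t 6.8333 pos [0.4535 0.322  0.1341] F [ 0.   0.4 -4. ] op 0.0234
```

```bash
python3 - <<'E'
from h import *
im=vision.get_image('scene');a=vision.get_image('top')
r=lambda im,x,y,w,h,s:cv2.resize(im[y:y+h,x:x+w,::-1],None,fx=s,fy=s,interpolation=cv2.INTER_CUBIC)
cv2.imwrite('pics/i.png',np.hstack([r(im,380,130,100,120,4),r(a,120,190,100,120,4)]))
E
```

```text
(no output)
```

View pics/i.png

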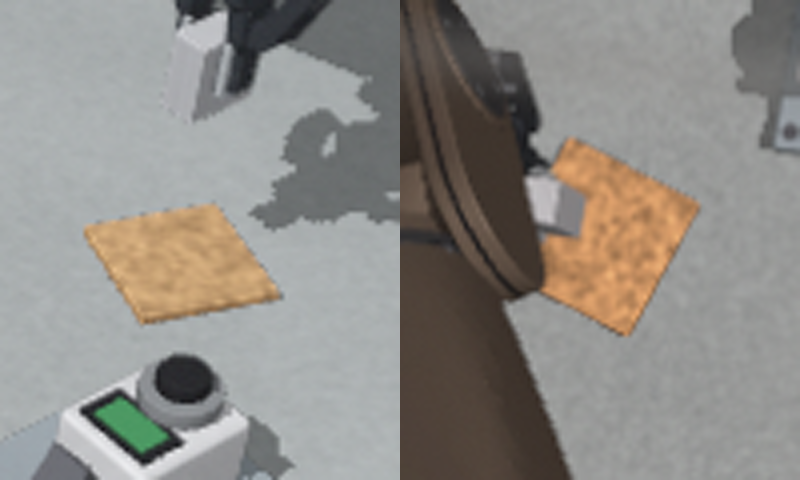

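The master is held upright over the pad, and the zero button is back up. I'll lower it, the last part slowly.

```bash
python3 -m creep '[[0,0,0,0.5,2.5,20,0],[0,0,0,0.5,2.5,45,0],[0,0,0,0.5,2.5,70,0],[0,0,0,0.5,2.5,88,0],[0,0,0,0.5,2.5,98,0],[0,0,0,0.5,2.5,100,0],[0,0,0,0.5,2.5,100,0]]'; python3 -m creep '[[0,0,0,0,0,2,0],[0,0,0,0,0,4,0],[0,0,0,0,0,4,0]]'; python3 -m creep '[[0,0,0,0,0,2,0],[0,0,0,0,0,3,0],[0,0,0,0,0,3,0]]'; python3 -m creep '[[0,0,0,0,0,2,0],[0,0,0,0,0,2,0]]'
```

```text
t: 7.52
position: [0.4572, 0.3218, 0.0353]
tcp_rot: [-3.141, 0.001, 1.445]
contact_force: [0.3, -0.3, -2.6]
opening: 0.0235
t: 7.77
position: [0.4577, 0.3229, 0.0327]
tcp_rot: [3.14, -0.001, 1.446]
contact_force: [0.5, 0.1, -4.1]
opening: 0.0234
t: 8.02
position: [0.4568, 0.3227, 0.0287]
tcp_rot: [-3.142, 0.0, 1.446]
contact_force: [0.4, 0.2, -4.4]
opening: 0.0233
t: 8.18
position: [0.4567, 0.3226, 0.0264]
tcp_rot: [-3.141, 0.0, 1.446]
contact_force: [0.1, 0.4, -4.0]
opening: 0.0231
```

```bash
for k in 1; do python3 -m creep '[[0,0,0,0,0,1.5,0],[0,0,0,0,0,1.5,0]]';python3 -m creep '[[0,0,0,0,0,1.5,0],[0,0,0,0,0,1.5,0]]';python3 -m creep '[[0,0,0,0,0,1.5,0],[0,0,0,0,0,1.5,0]]'; done
```

```text
t: 8.35
position: [0.4567, 0.3226, 0.0249]
tcp_rot: [-3.141, 0.0, 1.446]
contact_force: [-0.3, -0.2, -3.8]
opening: 0.0232
t: 8.52
position: [0.4568, 0.3226, 0.0234]
tcp_rot: [-3.141, 0.0, 1.446]
contact_force: [0.0, 0.0, -3.3]
opening: 0.0232
t: 8.68
position: [0.4568, 0.3226, 0.0219]
tcp_rot: [-3.141, 0.0, 1.446]
contact_force: [0.3, 0.0, -4.7]
opening: 0.0233
```

```bash
python3 -m creep '[[0,0,0,0,0,1,0],[0,0,0,0,0,1,0]]';python3 -m creep '[[0,0,0,0,0,1,0],[0,0,0,0,0,1,0]]';python3 -m creep '[[0,0,0,0,0,1,0],[0,0,0,0,0,1,0]]'
```

```text
t: 8.85
position: [0.457, 0.3227, 0.0217]
tcp_rot: [-3.141, 0.0, 1.446]
contact_force: [-1.6, -0.6, 0.2]
opening: 0.0233
t: 9.02
position: [0.457, 0.3227, 0.0217]
tcp_rot: [-3.141, 0.001, 1.447]
contact_force: [-4.7, -2.7, 6.6]
opening: 0.0233
t: 9.18
position: [0.4571, 0.3227, 0.0217]
tcp_rot: [-3.14, 0.001, 1.447]
contact_force: [-6.9, -4.5, 12.3]
opening: 0.0235
```

Contact came at TCP z = 0.0217, so the base plate top is about 0.016. I'll release and rise.

```bash
python3 -m creep '[[0,0,0,0,0,-2,0],[0,0,0,0,0,-3,0],[0,0,0,0,0,-3,30],[0,0,0,0,0,-3,60],[0,0,0,0,0,-3,100],[0,0,0,0,0,-3,100],[0,0,0,0,0,-3,100],[0,0,0,0,0,-3,100]]'; python3 -m creep '[[0,0,0,0,0,-10,100],[0,0,0,0,0,-35,100],[0,0,0,0,0,-75,100],[0,0,0,0,0,-115,100],[0,0,0,0,0,-150,100]]'; python3 go.py .51 0 .19 0.5
```

```text
t: 9.85
position: [0.457, 0.3227, 0.0223]
tcp_rot: [3.141, -0.0, 1.446]
contact_force: [-0.2, 0.2, 1.0]
opening: 0.084
t: 10.27
position: [0.4571, 0.3228, 0.1754]
tcp_rot: [3.14, -0.001, 1.446]
contact_force: [1.0, 0.2, -0.0]
opening: 0.0856
turn [ 0.1 -0.1 54.2] shift [-313.7   92.6  -14.8] | t 10.2667 pos [0.4571 0.3228 0.1754] F [ 1.   0.2 -0. ] op 0.0856
```

```bash
python3 -m creep '[[0,0,7,-35,10,-10,100],[0,0,14,-75,20,-15,100],[0,0,21,-115,32,-15,100],[0,0,28,-155,44,-15,100],[0,0,35,-195,56,-15,100],[0,0,42,-235,69,-15,100],[0,0,48,-275,81,-15,100],[0,0,54,-313,92,-15,100]]'; python3 go.py .44 -.315 .12 -.328
python3 - <<'E'
from h import *
im=vision.get_image('scene');a=vision.get_image('top')
r=lambda im,x,y,w,h,s:cv2.resize(im[y:y+h,x:x+w,::-1],None,fx=s,fy=s,interpolation=cv2.INTER_CUBIC)
cv2.imwrite('pics/j.png',np.hstack([r(im,390,155,80,80,5),r(im,180,300,40,60,10)[:400,:]]))
E
```

```text
t: 10.93
position: [0.5094, -0.0014, 0.1884]
tcp_rot: [3.141, -0.001, 0.498]
contact_force: [1.6, 0.5, -0.2]
opening: 0.0852
turn [ 0.  -0.1 47.4] shift [-211.   242.2   68.3] | t 10.9333 pos [ 0.5094 -0.0014  0.1884] F [ 1.6  0.5 -0.2] op 0.0852
```

View pics/j.png

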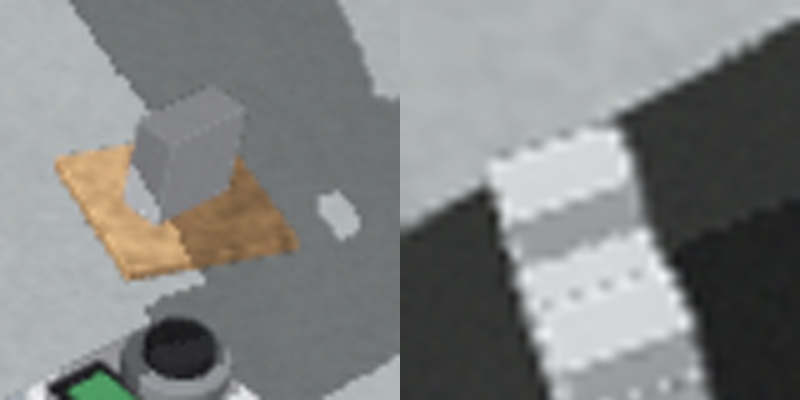

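The master stands upright on the cork (crop about (190,150)), and the short spacer is undisturbed. Next is the spacer.

```bash
python3 -m creep '[[0,0,6,-25,30,5,100],[0,0,12,-50,60,15,100],[0,0,18,-77,89,25,100],[0,0,24,-104,120,35,100],[0,0,30,-131,150,45,100],[0,0,36,-158,181,55,100],[0,0,42,-185,212,65,100],[0,0,47.4,-211,242,68,100]]';python3 -m creep '[[0,0,0,0,0,0,100],[0,0,0,0,0,0,100]]'; python3 go.py .44 -.315 .012 -.328
```

```text
t: 11.7
position: [0.4404, -0.3135, 0.1183]
tcp_rot: [-3.14, 0.002, -0.327]
contact_force: [1.0, -0.8, -0.4]
opening: 0.0851
t: 11.87
position: [0.4411, -0.3144, 0.1196]
tcp_rot: [-3.141, -0.0, -0.326]
contact_force: [-0.4, -0.3, 0.1]
opening: 0.0854
turn [-0.  -0.   0.1] shift [ -0.9   1.  107.5] | t 11.8667 pos [ 0.4411 -0.3144  0.1196] F [-0.4 -0.3  0.1] op 0.0854
```

```bash
python3 -m creep '[[0,0,0,-1,1,25,100],[0,0,0,-1,1,55,100],[0,0,0,-1,1,80,100],[0,0,0,-1,1,98,100],[0,0,0,-1,1,106,100],[0,0,0,-1,1,107,100],[0,0,0,-1,1,107,100]]'; python3 -m creep '[[0,0,0,0,0,0,60],[0,0,0,0,0,0,30],[0,0,0,0,0,0,10],[0,0,0,0,0,0,0],[0,0,0,0,0,0,0],[0,0,0,0,0,0,0],[0,0,0,0,0,0,0]]' 50;  python3 go.py .44 -.315 .012 -.328
```

```text
t: 12.45
position: [0.4409, -0.3129, 0.0128]
tcp_rot: [-3.142, -0.0, -0.321]
contact_force: [-0.5, 0.3, -0.4]
opening: 0.0854
t: 13.03
position: [0.4406, -0.3143, 0.013]
tcp_rot: [3.141, -0.001, -0.324]
contact_force: [-0.6, 0.9, 5.0]
opening: 0.0231
turn [ 0.  -0.1  0.2] shift [-0.3  0.9  1. ] | t 13.0333 pos [ 0.4406 -0.3143  0.013 ] F [-0.6  0.9  5. ] op 0.0231
```

```bash
python3 -m creep '[[0,0,0,0,0,-5,0],[0,0,0,0,0,-15,0],[0,0,0,0,0,-35,0],[0,0,0,0,0,-65,0],[0,0,0,0,0,-100,0],[0,0,0,0,0,-120,0],[0,0,0,0,0,-120,0]]'; python3 go.py .55 .057 .13 1.447
```

```text
t: 13.62
position: [0.4427, -0.3163, 0.1386]
tcp_rot: [3.136, -0.01, -0.323]
contact_force: [1.0, -0.9, -0.9]
opening: 0.0231
turn [ 7.000e-01 -1.000e-01 -1.014e+02] shift [ -16.9 -388.1    6.4] | t 13.6167 pos [ 0.4427 -0.3163  0.1386] F [ 1.  -0.9 -0.9] op 0.0231
```

```bash
python3 -m creep '[[0,0,-6,-1,-25,0,0],[0,0,-13,-2,-50,0,0],[0,0,-19,-3,-75,0,0],[0,0,-26,-5,-100,0,0],[0,0,-32,-6,-125,0,0],[0,0,-39,-7,-150,0,0],[0,0,-45,-8,-175,0,0],[0,0,-52,-9,-200,0,0]]'; python3 -m creep '[[0,0,0,0,0,0,0]]'; python3 go.py .55 .057 .13 1.447
```

```text
t: 14.28
position: [0.4942, -0.1196, 0.1308]
tcp_rot: [-3.139, 0.001, 0.589]
contact_force: [0.4, -0.0, -1.3]
opening: 0.0226
t: 14.37
position: [0.4945, -0.1174, 0.1306]
tcp_rot: [-3.138, 0.001, 0.591]
contact_force: [-0.4, 0.6, -1.7]
opening: 0.0231
turn [ -0.2  -0.1 -49. ] shift [ 143.3 -113.9    1. ] | t 14.3667 pos [ 0.4945 -0.1174  0.1306] F [-0.4  0.6 -1.7] op 0.0231
```

```bash
python3 -m creep '[[0,0,-7,20,-16,0,0],[0,0,-14,40,-32,0,0],[0,0,-21,60,-48,0,0],[0,0,-28,82,-65,0,0],[0,0,-35,104,-82,0,0],[0,0,-42,125,-99,0,0],[0,0,-49,143,-114,1,0],[0,0,-49,143,-114,1,0]]'; python3 -m creep '[[0,0,0,0,0,0,0],[0,0,0,0,0,0,0]]'; python3 go.py .55 .057 .08 1.447
python3 - <<'E'
from h import *
im=vision.get_image('scene');a=vision.get_image('top')
r=lambda im,x,y,w,h,s:cv2.resize(im[y:y+h,x:x+w,::-1],None,fx=s,fy=s,interpolation=cv2.INTER_CUBIC)
cv2.imwrite('pics/k.png',r(im,330,190,100,100,6))
E
```

```text
t: 15.03
position: [0.5514, 0.0555, 0.13]
tcp_rot: [-3.14, -0.001, 1.445]
contact_force: [-0.7, -0.3, -1.6]
opening: 0.0232
t: 15.2
position: [0.5508, 0.0521, 0.1302]
tcp_rot: [-3.14, 0.001, 1.438]
contact_force: [-0.2, -0.5, -2.5]
opening: 0.0235
turn [-0.1  0.  -0.5] shift [ 4.8 -1.3 50.2] | t 15.2 pos [0.5508 0.0521 0.1302] F [-0.2 -0.5 -2.5] op 0.0235
```

View pics/k.png

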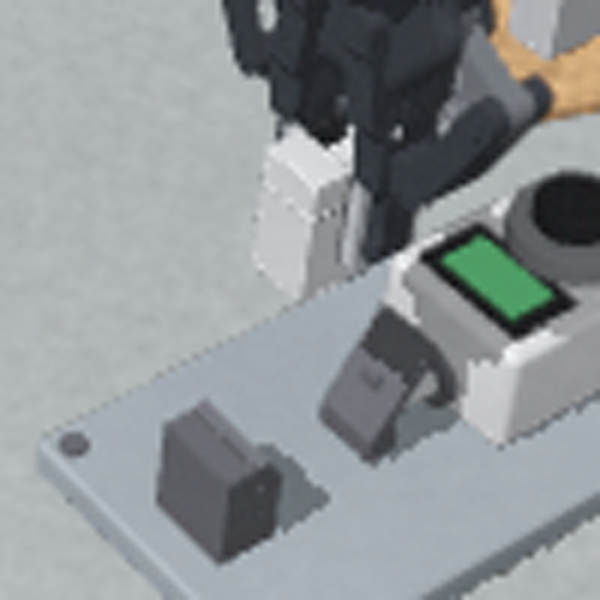

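The spacer hangs above the gap: fixed-jaw-end bottom corners at crop (298,300) and (255,262), jaws empty. I'll check the offset in the hand before lowering.

```bash
python3 - <<'E'
from fit import *
for z in(.116,.119,.122):
    w=unproj('scene',f([(298,300),(255,262)],(330,190),6),z)
    th=1.447;e=np.array([np.cos(th),np.sin(th)]);n=np.array([-e[1],e[0]])
    for N in ([.5497,.057],):
        print(z,w.round(4).tolist(),[( ((q[:2]-N)@e*1e3).round(1),((q[:2]-N)@n*1e3).round(1)) for q in w])
# reference: same camera, fixed-jaw top edge next to gap (crop k 208,402 -> 280,468), z=.016+.042
w=unproj('scene',f([(280,468),(208,402)],(330,190),6),.058); print([( ((q[:2]-N)@e*1e3).round(1),((q[:2]-N)@n*1e3).round(1)) for q in w])
E
python3 go.py .55 .057 .08 1.447
```

```text
0.116 [[0.554, 0.0328, 0.116], [0.5329, 0.0357, 0.116]] [(np.float64(-23.5), np.float64(-7.2)), (np.float64(-23.2), np.float64(14.0))]
0.119 [[0.5558, 0.0303, 0.119], [0.5349, 0.0332, 0.119]] [(np.float64(-25.8), np.float64(-9.3)), (np.float64(-25.4), np.float64(11.8))]
0.122 [[0.5576, 0.0278, 0.122], [0.5368, 0.0307, 0.122]] [(np.float64(-28.0), np.float64(-11.5)), (np.float64(-27.7), np.float64(9.6))]
[(np.float64(-36.2), np.float64(-21.6)), (np.float64(-36.1), np.float64(14.8))]
turn [-0.1  0.  -0.6] shift [ 5.2 -1.7 50.7] | t 15.3 pos [0.5511 0.0516 0.1307] F [-0.8  0.3 -1.9] op 0.0231
```

The y-consistency check puts the spacer centred in the hand to about 1–2 mm. I'll correct the 5 mm shortfall and lower to just above the jaws.

```bash
python3 -m creep '[[0,0,-0.6,3,-1,10,0],[0,0,-0.6,5.5,-1.7,25,0],[0,0,-0.6,5.5,-1.7,40,0],[0,0,-0.6,5.5,-1.7,48,0],[0,0,-0.6,5.5,-1.7,48,0],[0,0,-0.6,5.5,-1.7,48,0],[0,0,-0.6,5.5,-1.7,48,0]]'; python3 go.py .55 .0575 .034 1.447
```

```text
t: 15.88
position: [0.5512, 0.0581, 0.0839]
tcp_rot: [3.14, 0.0, 1.449]
contact_force: [-0.2, -0.0, -1.9]
opening: 0.0235
turn [0.1 0.  0.1] shift [-0.7 -1.2 49.9] | t 15.8833 pos [0.5512 0.0581 0.0839] F [-0.2 -0.  -1.9] op 0.0235
```

```bash
python3 -m creep '[[0,0,0,-0.5,-1,6,0],[0,0,0,-0.5,-1,12,0],[0,0,0,-0.5,-1,18,0],[0,0,0,-0.5,-1,24,0],[0,0,0,-0.5,-1,24,0]]'; python3 -m creep '[[0,0,0,0,0,6,0],[0,0,0,0,0,12,0],[0,0,0,0,0,18,0],[0,0,0,0,0,22,0],[0,0,0,0,0,22,0]]'; python3 go.py .55 .0575 .027 1.447
```

```text
t: 16.3
position: [0.5487, 0.0579, 0.0577]
tcp_rot: [-3.139, 0.001, 1.45]
contact_force: [-0.1, -0.5, -1.3]
opening: 0.023
t: 16.72
position: [0.5503, 0.0572, 0.0371]
tcp_rot: [3.14, 0.001, 1.45]
contact_force: [1.6, -3.5, -0.4]
opening: 0.0232
turn [0.1 0.1 0.2] shift [ 0.3 -0.4 10.1] | t 16.7167 pos [0.5503 0.0572 0.0371] F [ 1.6 -3.5 -0.4] op 0.0232
```

The sprung jaw is pushing with about 3.5 N, as expected. I'll go down slowly.

```bash
python3 -m creep '[[0,0,0,0,0,2,0],[0,0,0,0,0,4,0],[0,0,0,0,0,6,0],[0,0,0,0,0,6,0]]'; python3 -m creep '[[0,0,0,0,0,1.5,0],[0,0,0,0,0,3,0],[0,0,0,0,0,3,0]]';python3 -m creep '[[0,0,0,0,0,1.5,0],[0,0,0,0,0,1.5,0]]';python3 -m creep '[[0,0,0,0,0,1.5,0],[0,0,0,0,0,1.5,0]]'
```

```text
t: 17.05
position: [0.5492, 0.0579, 0.0306]
tcp_rot: [-3.141, 0.0, 1.45]
contact_force: [-0.5, -3.4, -2.6]
opening: 0.0232
t: 17.3
position: [0.5493, 0.058, 0.0278]
tcp_rot: [-3.141, 0.0, 1.45]
contact_force: [-0.2, -2.8, -1.2]
opening: 0.023
t: 17.47
position: [0.5494, 0.058, 0.0265]
tcp_rot: [-3.141, 0.0, 1.45]
contact_force: [-0.7, -3.1, -0.7]
opening: 0.0232
t: 17.63
position: [0.5496, 0.058, 0.026]
tcp_rot: [-3.141, 0.0, 1.45]
contact_force: [-3.3, -3.6, 4.6]
opening: 0.0232
```

Seated on the base (force reversed to +4.6 N). I'll release and rise straight up.

```bash
python3 -m creep '[[0,0,0,0,0,-0.7,0],[0,0,0,0,0,-0.7,30],[0,0,0,0,0,-0.7,60],[0,0,0,0,0,-0.7,100],[0,0,0,0,0,-0.7,100],[0,0,0,0,0,-0.7,100],[0,0,0,0,0,-0.7,100]]'; python3 -m creep '[[0,0,0,0,0,-10,100],[0,0,0,0,0,-35,100],[0,0,0,0,0,-70,100],[0,0,0,0,0,-105,100],[0,0,0,0,0,-140,100],[0,0,0,0,0,-150,100]]';python3 -m creep '[[0,0,0,-30,0,-10,100],[0,0,0,-70,0,-10,100],[0,0,0,-110,0,-10,100],[0,0,0,-150,0,-10,100],[0,0,0,-190,0,-10,100],[0,0,0,-220,0,-10,100],[0,0,0,-220,0,-10,100],[0,0,0,-220,0,-10,100]]'
python3 - <<'E'
from h import *
im=vision.get_image('scene');a=vision.get_image('top')
r=lambda im,x,y,w,h,s:cv2.resize(im[y:y+h,x:x+w,::-1],None,fx=s,fy=s,interpolation=cv2.INTER_CUBIC)
cv2.imwrite('pics/l.png',np.hstack([r(im,335,160,130,150,3),r(a,205,170,100,112.5.__int__(),4)[:450]][0:1]))
cv2.imwrite('pics/m.png',np.hstack([r(im,335,160,130,120,4)[:448],r(a,210,172,70,112,4)]))
E
```

```text
t: 18.22
position: [0.5496, 0.0582, 0.0259]
tcp_rot: [3.141, -0.0, 1.45]
contact_force: [0.4, -0.4, -0.2]
opening: 0.0836
t: 18.72
position: [0.553, 0.0579, 0.1837]
tcp_rot: [3.13, -0.001, 1.45]
contact_force: [1.6, -0.2, 1.0]
opening: 0.0854
t: 19.38
position: [0.5226, -0.1618, 0.1861]
tcp_rot: [3.142, -0.0, 1.446]
contact_force: [-0.6, 0.8, 0.5]
opening: 0.0855
```

```bash
python3 - <<'E'
from h import *
im=vision.get_image('scene');a=vision.get_image('top')
r=lambda im,x,y,w,h,s:cv2.resize(im[y:y+h,x:x+w,::-1],None,fx=s,fy=s,interpolation=cv2.INTER_CUBIC)
cv2.imwrite('pics/m.png',np.hstack([r(im,342,170,115,140,4),np.vstack([r(a,225,185,85,60,4),r(a,140,215,85,80,4)])]))
E
```

```text
(no output)
```

View pics/m.png

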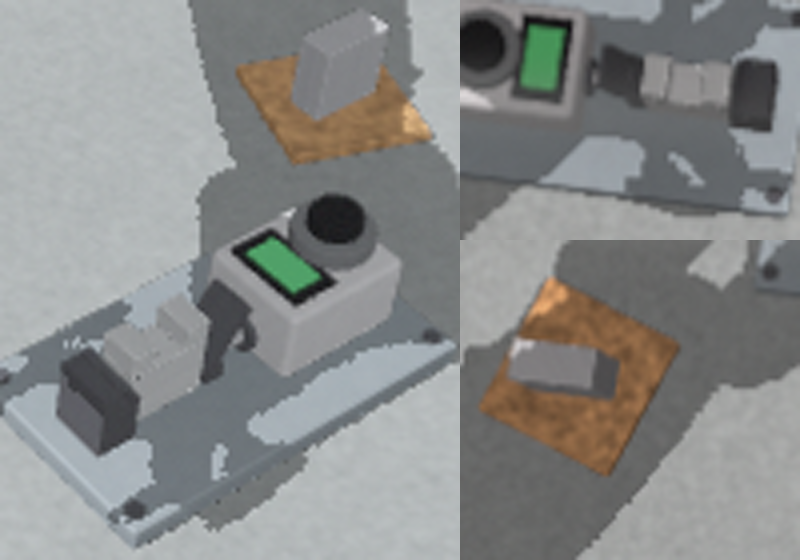

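The spacer is upright and home against the fixed jaw (scene crop about (155,355)). The master is upright inside the pad ((340,65)), and the button is up.

```bash
python3 -c "
from cell import workorder,sensors
s=sensors.sense();print(s['t'],s['contact_force']);print(workorder.job_done())"
```

```text
19.5833 [ 0.49191868 -0.01320924 -0.11078197]
the job is handed in; nothing more can be done
None
```

I pressed the zero button, moved the master to the cork pad, put the short slotted spacer between the jaws, and handed the job in at 19.6 s.

- **Zero button:** I pressed it down to a hard stop, about 6 mm, reaching 24 N, and let it come up before the master left the jaws. I did not touch it again.
- **Master:** It stands upright within the cork pad in the last picture.
- **Spacer:** I lowered it about 6 mm clear of the fixed jaw until it met the base at 4.6 N, then let go. The last picture shows it upright and against the fixed jaw, with the sprung jaw behind it.
- **Robot:** It is clear of everything, with the measured force near zero.

**Disagreement:** The two cameras differed by a few millimetres on heights, and the fixed jaw's edge read 5 mm off in the scene view. I relied on the contact forces for height. I checked how the spacer sat in the hand by its known position across the grip, which put it centred to within 1–2 mm.

**Not checked:** I had no direct reading of the button's travel or of the spacer's gap at the fixed jaw. Those rest on the forces and the pictures.

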